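Back the paper feed off by one notch

ROBOT

A 7-joint arm with a two-finger parallel gripper is mounted at the origin on a cart in front of the work surface, level with it; the furniture and walls round the work are solid. World frame = base frame: x ahead of the robot, y to its left, z up, the work surface at z = 0. Lengths are in m, angles in rad, forces in N, time in s.
With the tool pointing down it reaches from about 0.35 to 0.9 m from the base axis. Payload 8.1 kg.
Tool frame: the origin (TCP) lies on the centre line of the jaws, within the pads' length; the fingertips stand 17 mm ahead of it and the grasp point (between the pads) lies 2 mm behind it; z points along the fingers, y is the direction in which the jaws open and shut (so a half turn about z gives the same grasp; the last joint's range is limited). The gripper opens to 92 mm and grips with 3 to 60 N. Pads are 19 mm wide; open, the fingers measure 130 mm over their backs; the gripper's body (75 mm by 190 mm) begins 47 mm behind the grasp point.
Start: joints at [1.166, 0.434, 0.025, 1.573, -0.012, 1.134, -0.075], TCP at [0.186, -0.597, 0.244] pointing down, gripper open.
Joint ranges: [-2.62, 2.62], [-0.44, 2.09], [-1.27, 1.32], [0.08, 2.57], [-1.32, 4.46], [0.12, 2], [-2.74, 2.74]. Speed limits (rad/s): [2.22, 2.22, 3.01, 3.01, 3.14, 3.14, 3.14].

INTERFACE

Orientations are given as a rotation vector (axis times angle).
In Python, from cell import arm, imaging, job gives the robot as it stands.
- The arm moves only by the tool jog_arm, never from a script. Its argument "moves" is a list of rows, each an object with "fingers": the closure, from -1 (fully open) to 1 (shut); "xyz": the shift along the tool's x, y, z in cm, a list of three; "angular": the turn, a rotation vector about the tool's x, y, z in rad, a list of three. In form: [{"fingers": fingers, "xyz": [dx, dy, dz], "angular": [ax, ay, az]}, ...]. A call has 1 to 12 rows; each row is the pose to reach, as a shift and turn from the pose commanded when the call began, along the tool's axes at that moment; what a row does not reach only later rows make up. A row lasts 1/8 s, in which the tool goes at most 62.5 mm and 10.7 degrees, less where a joint would pass 70% of its speed; a pose out of reach is approached as far as the arm can. A call with a gripper value outside its range is refused whole. The fingers move at their own pace and stop on an object; "grip_force" is the grip in N (left out, the last holds). Time passes only in rows, so rows that repeat a pose let the fingers close. It gives the time, the measured TCP pose, the force and the opening at its end, in the units of the state.
- arm.observe(): the state, without advancing time (a new reading comes with each control period).
- imaging.get_image(name): name is "scene" or "side" or "wrist"; returns the picture (400x640x3 uint8, red, green, blue); there is no depth.
- imaging.camera_params(name): a dict with "fx", "fy", "cx", "cy" (pixels), "rvec" (rotation vector, rad) and "tvec" (3), from world to camera coordinates, as OpenCV has them; the wrist camera has in their place "hand_eye" (4x4, takes a point from camera to tool coordinates, whose origin is the TCP and whose axes are the flange's). Camera axes: x right, y down, z forward; pixel columns grow to the right and rows downward; lengths in m; the calibration is good to about 2 mm. The wrist camera is an equidistant fisheye: a pixel r from the principal point sees the ray r / f radians off the axis. A picture is of the moment at which its call begins: read the wrist's pose just before it. camera_params takes no time and is no camera call.
- job.sign_off(): hands the job in, once; it reports no verdict.
The state is a dict: "clock": time; "joints": joint angles; "dq": joint speeds; "joint_efforts": joint torques, N m; "position": TCP position; "ee_rot": TCP orientation; "force": force on the tool from outside, world axes, zero at the start; "ft_torque": the same for the moment, N m; "width": opening from 0.0 (shut) to 1.0 (fully open).
Only numpy, scipy, OpenCV 4.12 (cv2) and the standard library are available. Lean on these libraries where they do the work, as an engineer would, in place of code of your own. Each camera call takes 0.05 s, during which the arm holds its last target. There are 200 camera calls.

TASK

The paper feed on the bench has been wound one notch too far. With a fingertip, push the pawl's red-knobbed lever away from you so that the pawl lifts well clear of the brass ratchet wheel and stays up, push the star handwheel backward (its top going away from you) by exactly one notch, then push the lever back towards you until the pawl sits fully down in the teeth again. Nothing needs to be gripped; leave the loupe, the ink tin and the graver where they are.

Things in the scene. Friction and masses are not known exactly. Their poses are not given: they have to be found in the camera images.
- feeder: Paper feed fixed to the bench: dark base 170 x 142 mm, green side plates at y = -45 and 45 mm (8 mm thick, 128 and 150 mm high). Origin on the bench below the middle of the axle (along y, z = 85 mm); z up, +x away from the robot, +y left. One turning part: star handwheel at y = -85, black roller, brass 10-tooth ratchet wheel at y = 62 mm, 92 mm across. All but the knobs lies below 150 mm.
- feed_wheel (a joint): Angle of handwheel, roller and ratchet wheel (rad). 0 at the present notch (starts within 0.06); grows as the top goes away from the robot (feeder +x): backward. One notch is 0.628. Friction (0.12 N m, 2 N at a knob) holds it where it is left. The lowered pawl blocks backward turning after about 0.12 of play.
- pawl (a joint): Angle of the pawl (rad), which swings at feeder y = 62 mm about a pin at x = 62, z = 138 mm. 0: fully down in the teeth (hard stop); grows as it lifts, 0.9 upper stop; clear of the teeth above 0.2. A stiff pivot (0.10 N m, 2 N at the knob) holds it where it is left. Fully down it goes only with the wheel at most 0.2 rad short of a notch or 0.12 past.
- top_knob (a point): Centre of the black ball knob, 18 mm across, uppermost on the handwheel; it turns with it. There are five, 72 degrees apart, on 8 mm rods, centres 58 mm from the axle. At wheel angle 0 this one leans 18 degrees from vertical towards the robot (feeder x = -18, y = -85, z = 140 mm); one notch backward it leans 18 degrees away (x = +18 mm).
- lever_knob (a point): Centre of the red ball knob, 16 mm across, on the pawl's upright lever (7 mm rod), 48 mm from the pawl's pin; it moves with the pawl. Pawl down, the lever leans 22 degrees from vertical towards the robot (feeder x = 44, y = 62, z = 182 mm); pushing it away lifts the pawl; at 0.75 rad it leans 21 degrees away (x = 79 mm).
- loupe: Loose black loupe, 42 mm across, 40 mm high, standing on the bench left of the feeder; origin under its centre. Bystander.
- ink_tin: Loose flat metal ink tin with a brown band, 68 mm across, 30 mm high, on the bench behind the feeder; origin under its centre. Bystander.
- graver: Loose graver (mushroom wooden handle, steel shaft), 120 mm long, 27 mm high, lying on the bench left of the feeder; origin under its middle. Bystander.

How it is judged:
By the outcome, as a careful person would: the job done as asked, in the order asked, and still so for the second after the job is handed in, with the robot touching nothing.
It also fails if it takes over 58 s, if anything falls off the work surface, if the arm or the gripper's body presses on something with over 40 N, if the wrist force passes 120 N, or if a joint passes its speed limit or range.

## Working session

There is one attempt and no reset: what is moved stays moved. The work goes in short steps, Python scripts to look and compute and a tool call to move; the robot and the scene stay as the last step left them, time stands still between calls to the robot, and variables do not carry over. Pictures are saved under pics/ and viewed, about 8 in all and at most 12, crops included, and the job is handed in when it is done.

Besides the shell and the picture viewer there is one more tool, called after "Request:" by a JSON object that holds its "fn" and its "kwargs". jog_arm: Moves the arm, as the interface text tells. Its arguments: {"type":"object","properties":{"moves":{"type":"array"},"grip_force":{"type":"number"}},"required":["moves"]}

```bash
mkdir -p pics; ls
python3 - <<'E'
from cell import arm, imaging
import cv2
s=arm.observe(); print({k:s[k] for k in('clock','position','ee_rot','force','width')})
for n in('scene','side'):
    cv2.imwrite(f'pics/{n}0.png',imaging.get_image(n)[:,:,::-1]); print(n,imaging.camera_params(n))
print(imaging.camera_params('wrist'))
E
```

```text
pics
{'clock': 0.0, 'position': array([ 0.18559954, -0.59628031,  0.2429369 ]), 'ee_rot': array([-3.10433624e+00, -4.71984765e-01,  5.81782998e-04]), 'force': array([-0.05232602,  0.1974772 ,  0.2275365 ]), 'width': 1.0029919381386299}
scene {'fx': 425.4986937813248, 'fy': 425.4986937813248, 'cx': 311.5033559313762, 'cy': 201.12151969663643, 'rvec': array([ 0.59202205, -2.38116758,  1.5524368 ]), 'tvec': array([0.62021213, 0.15970146, 0.85171349])}
side {'fx': 458.1749091532895, 'fy': 458.1749091532895, 'cx': 322.44824336997266, 'cy': 205.1899830597723, 'rvec': array([ 1.95174563, -0.52655197,  0.31162645]), 'tvec': array([-0.38721278,  0.31009282,  0.58976425])}
{'fx': 309.70691628693146, 'fy': 309.70691628693146, 'cx': 318.274180658698, 'cy': 194.80867026235384, 'hand_eye': array([[ 3.69951786e-04, -9.62767309e-01, -2.70331226e-01,
         7.17169313e-02],
       [ 9.99999828e-01,  2.33142057e-04,  5.38192250e-04,
        -1.24760901e-05],
       [-4.55128326e-04, -2.70331379e-01,  9.62767230e-01,
        -1.40780546e-01],
       [ 0.00000000e+00,  0.00000000e+00,  0.00000000e+00,
         1.00000000e+00]])}
```

View pics/scene0.png

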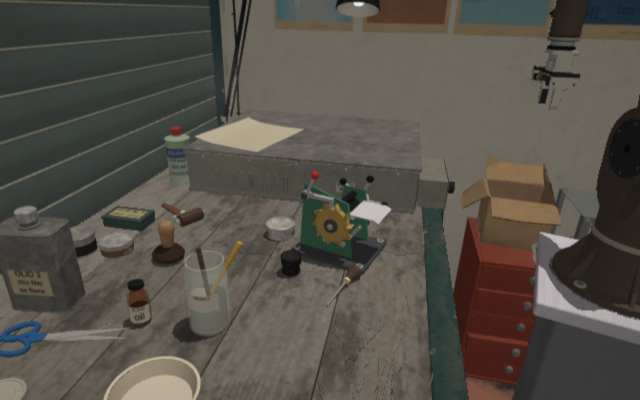

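View pics/side0.png

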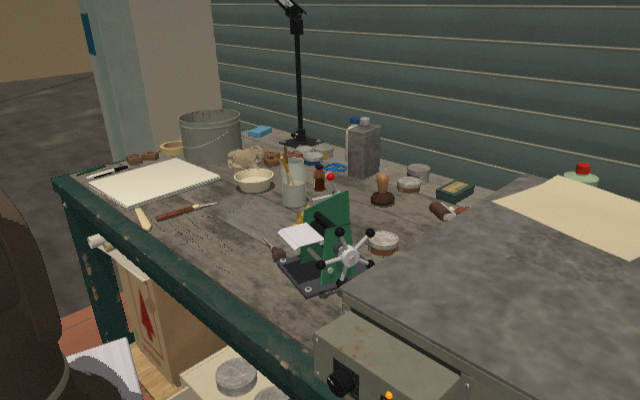

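The scene view shows the red knob near (315,175) and the brass wheel at (332,227). The side view shows the red knob near (330,177) and the star wheel hub near (348,257), with a tall block beside it. I'll enlarge both views.

```bash
cat > h.py <<'E'
import numpy as np, cv2
from cell import arm, imaging
from scipy.spatial.transform import Rotation as R
def cam(n):
    p=imaging.camera_params(n); K=np.array([[p['fx'],0,p['cx']],[0,p['fy'],p['cy']],[0,0,1]])
    M=cv2.Rodrigues(p['rvec'])[0]; return K,M,p['tvec']
def ray(n,uv):
    K,M,t=cam(n); d=M.T@np.linalg.solve(K,[uv[0],uv[1],1.]); return -M.T@t,d/np.linalg.norm(d)
def proj(n,P):
    K,M,t=cam(n); q=(np.atleast_2d(P)@M.T+t)@K.T; return q[:,:2]/q[:,2:]
def tri(r1,r2):
    (a,d),(b,e)=r1,r2; s,t=np.linalg.lstsq(np.c_[d,-e],b-a,rcond=None)[0]
    p,q=a+s*d,b+t*e; return (p+q)/2,np.linalg.norm(p-q)
def plane(n,uv,z):
    c,d=ray(n,uv); return c+d*(z-c[2])/d[2]
def redknob(im,box):
    u0,v0,u1,v1=box; h=cv2.cvtColor(im[v0:v1,u0:u1],cv2.COLOR_RGB2HSV)
    m=cv2.inRange(h,(0,150,90),(8,255,255))|cv2.inRange(h,(172,150,90),(180,255,255))
    n,_,st,c=cv2.connectedComponentsWithStats(m); i=1+np.argmax(st[1:,4]); return c[i]+[u0,v0],st[i]
def crop(im,box,k,name):
    u0,v0,u1,v1=box; cv2.imwrite(name,cv2.resize(im[v0:v1,u0:u1,::-1],None,fx=k,fy=k,interpolation=cv2.INTER_CUBIC))
E
python3 - <<'E'
from h import *
a=cv2.imread('pics/scene0.png')[:,:,::-1];b=cv2.imread('pics/side0.png')[:,:,::-1]
ua,sa=redknob(a,(290,160,340,200));ub,sb=redknob(b,(310,165,350,195))
print(ua,sa,ub,sb,tri(ray('scene',ua),ray('side',ub)))
c=np.hstack([cv2.resize(a[160:290,260:410],None,fx=2.6,fy=2.6,interpolation=2),cv2.resize(b[165:305,260:410],None,fx=2.6,fy=2.6,interpolation=2)[:338]])
cv2.imwrite('pics/z0.png',c[:,:,::-1]); print(c.shape)
E
```

```text
[314.34090909 174.81818182] [21 11  8  8 44] [330.11363636 176.20454545] [17  8  7  8 44] (array([0.58677669, 0.2097949 , 0.18154417]), np.float64(0.0027408166593519837))
(338, 780, 3)
```

View pics/z0.png

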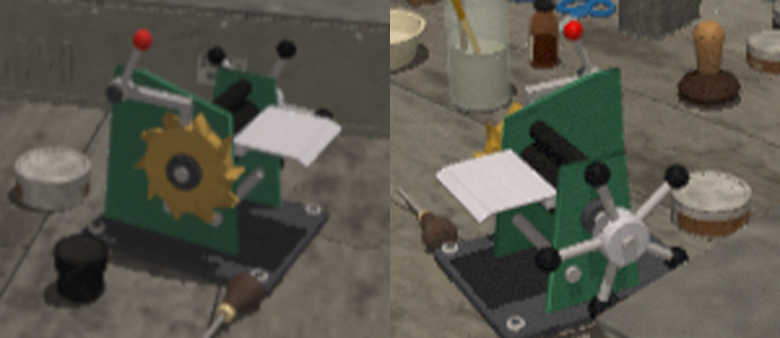

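The crop shows the red knob, and in both views the top knob leaning towards the robot: scene about (370,178), side about (340,232). The next knob away is at scene (343,181), side (370,233). I'll triangulate these to get the feeder's pose.

Run:
```python
from h import *
a=cv2.imread('pics/scene0.png');b=cv2.imread('pics/side0.png')
def dark(im,uv,r=5):
    u,v=map(round,uv); g=im[v-r:v+r+1,u-r:u+r+1].max(2); m=(g<60).astype(np.uint8)
    n,l,st,c=cv2.connectedComponentsWithStats(m); i=1+np.argmax(st[1:,4]); return c[i]+[u-r,v-r],st[i,4]
top=dark(a,(370.4,178.5)),dark(b,(340,231.9)); far=dark(a,(343.5,181.2)),dark(b,(370,233.1))
near=dark(a,(384,204.5)),dark(b,(320.4,265))
for t in(top,far,near): print(t,tri(ray('scene',t[0][0]),ray('side',t[1][0])))
red=tri(ray('scene',(314.34,174.8)),ray('side',(330.1,176.2)))[0]
P=[red]+[tri(ray('scene',t[0][0]),ray('side',t[1][0]))[0] for t in(top,far)]
th=0
F=np.array([[.044,.062,.182],[-.018,-.085,.140],[.037*0+.0545*.0+ .058*np.sin(np.radians(54)),-.085,.085+.058*np.cos(np.radians(54))]])
P=np.array(P)
# yaw + translation with wheel angle
from scipy.optimize import least_squares
def model(p):
    x,y,w,th=p
    k=lambda a:[.058*np.sin(a),-.085,.085+.058*np.cos(a)]
    L=np.array([[.044,.062,.182],k(th-np.radians(18)),k(th+np.radians(54))])
    return L@R.from_euler('z',w).as_matrix().T+[x,y,0]
U=[np.array([[314.34,174.8],top[0][0],far[0][0]]),np.array([[330.1,176.2],top[1][0],far[1][0]])]
# yaw from reprojected rays of the triangulated points
f=least_squares(lambda p:(model(p)-P).ravel(),[.6,.15,0,0]); print('fit',f.x,np.degrees(f.x[2]),(f.fun*1e3).round(1))
c,s=np.cos(f.x[2]),np.sin(f.x[2])
for n,im in(('scene',a),('side',b)):
    q=lambda L:proj(n,np.array(L)@R.from_euler('z',f.x[2]).as_matrix().T+[f.x[0],f.x[1],0]).round(1).tolist()
    print(n,q([[.085,.071,.01],[-.085,.071,.01],[-.085,-.071,.01],[0,.062,.085],[0,-.085,.085],[.062,.062,.138]]))
print([-np.array(cam(n)[1]).T@cam(n)[2] for n in('scene','side')])
```

```text
((array([369.64583333, 178.64583333]), np.int32(48)), (array([339.2       , 231.65882353]), np.int32(85))) (array([0.51972784, 0.06465591, 0.13831345]), np.float64(0.002523288565098353))
((array([342.61702128, 181.42553191]), np.int32(47)), (array([369.84848485, 232.22727273]), np.int32(66))) (array([0.58527798, 0.06384262, 0.11869299]), np.float64(0.001610918010013578))
((array([384.53333333, 202.73333333]), np.int32(15)), (array([319.38834951, 264.83495146]), np.int32(103))) (array([0.47890724, 0.06230821, 0.08567389]), np.float64(0.006917295280696522))
fit [ 0.54092035  0.14942062 -0.02776726 -0.01080768] -1.5909467991642543 [-0.1  0.4  0.4  0.3  0.3  1.7 -0.2 -0.7  0.9]
scene [[294.2, 247.1], [367.1, 269.1], [390.5, 239.3], [332.6, 224.0], [360.5, 199.1], [306.4, 193.8]]
side [[345.0, 241.9], [275.3, 261.7], [304.9, 297.4], [312.4, 222.5], [348.5, 254.2], [338.0, 193.3]]
[array([0.23659864, 0.92153702, 0.47997303]), array([ 0.14572601, -0.54614567,  0.52383394])]
```

Run:
```python
from h import *
print('lamp',tri(ray('scene',(358,5)),ray('side',(288,5))))
print('lamp stem base',plane('side',(298,140),0),plane('scene',(232,108),0))
for uv in((190,190),(415,207)): print('block bottom',plane('scene',uv,0))
# front-top-left corner of block: scene (423,163)ish / side (345,292)ish
print('top corner',tri(ray('scene',(422,163)),ray('side',(344,290))), tri(ray('scene',(190,152)),ray('side',(525,177))))
M=R.from_rotvec(arm.observe()['ee_rot']).as_matrix(); print(M.round(3))
```

```text
lamp (array([0.5127429 , 0.21981024, 0.49686113]), np.float64(0.013444020572838437))
lamp stem base [0.90645389 1.00593073 0.        ] [ 1.63578524 -0.90636212  0.        ]
block bottom [1.0575438  0.06635369 0.        ]
block bottom [ 4.55057418e-01 -1.44151103e-01  5.55111512e-17]
top corner (array([ 0.43685763, -0.08932399,  0.14151309]), np.float64(0.010380159146626954)) (array([1.02945271, 0.08209075, 0.12585527]), np.float64(0.005345975312251518))
[[ 0.955  0.297 -0.001]
 [ 0.297 -0.955  0.001]
 [-0.    -0.001 -1.   ]]
```

Run:
```python
from h import *
c,d=ray('scene',(358,6)); print(d)
for s in np.arange(.3,2.6,.2): 
    p=c+s*d; print(s.round(1),p.round(2),proj('side',p).round(0), 'width 44px =',round(44*s/425,3))
print(proj('scene',[[.906,1.006,0],[.906,1.006,.5]]))
a=cv2.imread('pics/scene0.png')[0:50,300:460];b=cv2.imread('pics/side0.png')[0:70,240:400]
cv2.imwrite('pics/z1.png',np.vstack([cv2.resize(a,None,fx=4,fy=4),cv2.resize(b,None,fx=4,fy=4)]))
```

```text
[ 0.36587877 -0.93059082  0.01155245]
0.3 [0.35 0.64 0.48] [[142.  14.]] width 44px = 0.031
0.5 [0.42 0.46 0.49] [[196.  14.]] width 44px = 0.052
0.7 [0.49 0.27 0.49] [[266.  14.]] width 44px = 0.072
0.9 [0.57 0.08 0.49] [[359.  15.]] width 44px = 0.093
1.1 [ 0.64 -0.1   0.49] [[488.  15.]] width 44px = 0.114
1.3 [ 0.71 -0.29  0.49] [[682.  16.]] width 44px = 0.135
1.5 [ 0.79 -0.47  0.5 ] [[1005.   17.]] width 44px = 0.155
1.7 [ 0.86 -0.66  0.5 ] [[1648.   18.]] width 44px = 0.176
1.9 [ 0.93 -0.85  0.5 ] [[3556.   24.]] width 44px = 0.197
2.1 [ 1.   -1.03  0.5 ] [[241930.    707.]] width 44px = 0.217
2.3 [ 1.08 -1.22  0.51] [[-4.264e+03  1.000e+00]] width 44px = 0.238
2.5 [ 1.15 -1.4   0.51] [[-2262.     7.]] width 44px = 0.259
[[ -373.61797094   553.70637004]
 [-1062.73620677   -69.20749496]]
```

View pics/z1.png

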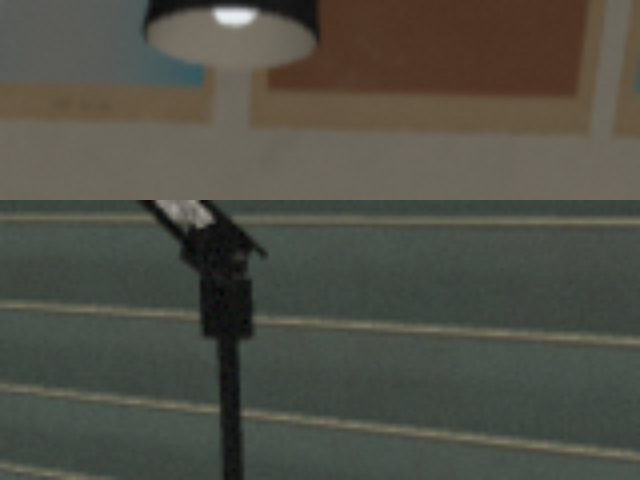

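The lamp head in the scene view doesn't appear in the side view, so it must be beyond about (0.7,-0.3), clear of my path. Next I'll go to a staging point in front of the red lever, fingers shut and high.

Request:
{"fn": "jog_arm", "kwargs": {"moves": [{"fingers": 1,"xyz": [58,-66.5,0],"angular": [0,0,0.33]},{"fingers": 1,"xyz": [58,-66.5,0],"angular": [0,0,0.33]},{"fingers": 1,"xyz": [58,-66.5,0],"angular": [0,0,0.33]},{"fingers": 1,"xyz": [58,-66.5,0],"angular": [0,0,0.33]},{"fingers": 1,"xyz": [58,-66.5,0],"angular": [0,0,0.33]},{"fingers": 1,"xyz": [58,-66.5,0],"angular": [0,0,0.33]},{"fingers": 1,"xyz": [58,-66.5,0],"angular": [0,0,0.33]},{"fingers": 1,"xyz": [58,-66.5,0],"angular": [0,0,0.33]},{"fingers": 1,"xyz": [58,-66.5,0],"angular": [0,0,0.33]},{"fingers": 1,"xyz": [58,-66.5,0],"angular": [0,0,0.33]},{"fingers": 1,"xyz": [58,-66.5,0],"angular": [0,0,0.33]},{"fingers": 1,"xyz": [58,-66.5,0],"angular": [0,0,0.33]}], "grip_force": 20}}

```text
clock: 1.6
position: [0.4889, 0.0911, 0.2436]
ee_rot: [3.141, -0.045, -0.0]
force: [0.9, -0.8, 0.2]
width: 0.007
```

Request:
{"fn": "jog_arm", "kwargs": {"moves": [{"fingers": 1,"xyz": [5,-12.1,0],"angular": [0,0,0]},{"fingers": 1,"xyz": [5,-12.1,0],"angular": [0,0,0]},{"fingers": 1,"xyz": [5,-12.1,0],"angular": [0,0,0]},{"fingers": 1,"xyz": [5,-12.1,0],"angular": [0,0,0]}]}}

```text
clock: 2.1
position: [0.5416, 0.209, 0.243]
ee_rot: [3.141, -0.043, -0.002]
force: [0.1, -0.5, 0.4]
width: 0.005
```

Run:
```python
from h import *
s=arm.observe();M=R.from_rotvec(s['ee_rot']).as_matrix();print(s['clock'],s['position'],s['force'])
w=imaging.get_image('wrist');sc=imaging.get_image('scene')
p=imaging.camera_params('wrist');H=p['hand_eye']
h=cv2.cvtColor(w,cv2.COLOR_RGB2HSV);m=cv2.inRange(h,(0,150,90),(8,255,255))|cv2.inRange(h,(172,150,90),(180,255,255))
n,_,st,c=cv2.connectedComponentsWithStats(m)
for i in range(1,n):
    if st[i,4]<30: continue
    x,y=(c[i]-[p['cx'],p['cy']])/p['fx'];r=np.hypot(x,y)
    d=M@H[:3,:3]@np.array([x/r*np.sin(r),y/r*np.sin(r),np.cos(r)]);o=s['position']+M@H[:3,3]
    print(c[i],st[i],'at z=.1815',o+d*(.1815-o[2])/d[2], tri((o,d),ray('scene',(314.34,174.8))))
cv2.imwrite('pics/w1.png',w[:,:,::-1]);cv2.imwrite('pics/s1.png',sc[:,:,::-1])
```

```text
2.1 [0.54156129 0.20895041 0.24299046] [ 0.09628375 -0.51327641  0.3784231 ]
[312.96287703 153.9187935 ] [302 143  23  23 431] at z=.1815 [0.58450033 0.21078878 0.1815    ] (array([0.5857419 , 0.21125101, 0.18359661]), np.float64(0.0021206400819790082))
[605.36286201 349.99488927] [592 333  29  36 587] at z=.1815 [ 0.30547075 -0.21164668  0.1815    ] (array([0.57605739, 0.18703664, 0.27243061]), np.float64(0.18348423519912388))
```

View pics/w1.png

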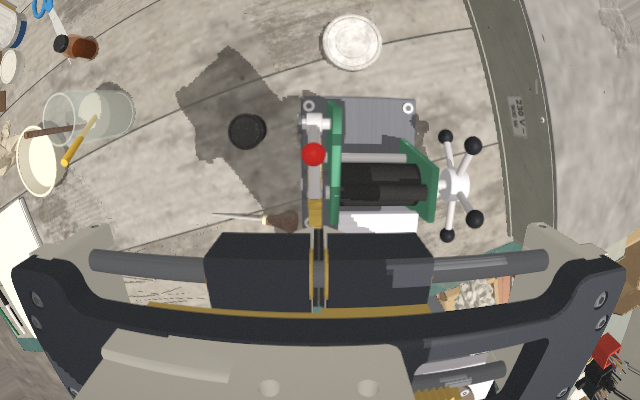

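The wrist view shows the red knob at (313,154), directly ahead of the shut fingertips at (318,240), and the handwheel at right around (455,185). I'll descend, then push away.

Request:
{"fn": "jog_arm", "kwargs": {"moves": [{"fingers": 1,"xyz": [0,-0.1,5.1],"angular": [0,0,0]},{"fingers": 1,"xyz": [0,-0.1,5.1],"angular": [0,0,0]},{"fingers": 1,"xyz": [0,-0.1,5.1],"angular": [0,0,0]}]}}

```text
clock: 2.58
position: [0.5424, 0.2092, 0.1941]
ee_rot: [-3.141, 0.046, -0.001]
force: [-0.0, -0.4, -0.0]
width: 0.008
```

Request:
{"fn": "jog_arm", "kwargs": {"moves": [{"fingers": 1,"xyz": [1.5,0,0],"angular": [0,0,0]},{"fingers": 1,"xyz": [2.2,0,0],"angular": [0,0,0]},{"fingers": 1,"xyz": [2.7,0,0],"angular": [0,0,0]},{"fingers": 1,"xyz": [3.2,0,0],"angular": [0,0,0]},{"fingers": 1,"xyz": [3.7,0,0],"angular": [0,0,0]},{"fingers": 1,"xyz": [4.2,0,0],"angular": [0,0,0]},{"fingers": 1,"xyz": [4.2,0,0],"angular": [0,0,0]}]}}

```text
clock: 3.45
position: [0.5846, 0.2085, 0.1926]
ee_rot: [3.141, -0.045, 0.001]
force: [-0.2, -0.8, -0.2]
width: 0.005
```

```bash
cat >> h.py <<'E'
def lever():
    s=arm.observe();M=R.from_rotvec(s['ee_rot']).as_matrix()
    a,w,b=imaging.get_image('scene'),imaging.get_image('wrist'),imaging.get_image('side')
    ua,sa=redknob(a,(290,160,340,200));ub,sb=redknob(b,(310,165,360,195))
    P,e=tri(ray('scene',ua),ray('side',ub))
    L=R.from_euler('z',-.0278).as_matrix().T@(P-[.5409,.1494,0])
    print('clock',s['clock'],'tcp',s['position'].round(4),'F',s['force'].round(1))
    print('red',ua.round(1),sa[4],ub.round(1),sb[4],P.round(4),'gap',e.round(4),'feeder',L.round(4),'pawl',(np.arctan2(L[0]-.062,L[2]-.138)+np.radians(22)).round(3))
    return a,b,w
E
python3 - <<'E'
from h import *
a,b,w=lever()
E
```

```text
clock 3.45 tcp [0.5846 0.2085 0.1926] F [-0.2 -0.8 -0.2]
red [304.8 171.6] 19 [339.9 173.7] 10 [0.6091 0.2078 0.1833] gap 0.0031 feeder [0.0666 0.0603 0.1833] pawl 0.485
```

Request:
{"fn": "jog_arm", "kwargs": {"moves": [{"fingers": 1,"xyz": [0.4,0,0],"angular": [0,0,0]},{"fingers": 1,"xyz": [0.8,0,0],"angular": [0,0,0]},{"fingers": 1,"xyz": [1.2,0,0],"angular": [0,0,0]},{"fingers": 1,"xyz": [1.2,0,0],"angular": [0,0,0]}]}}

```text
clock: 4.1
position: [0.5965, 0.2083, 0.1926]
ee_rot: [-3.141, 0.045, -0.001]
force: [0.3, 1.0, -0.2]
width: 0.007
```

Run:
```python
from h import *
a,b,w=lever()
```

```text
clock 4.1 tcp [0.5965 0.2083 0.1926] F [ 0.3  1.  -0.2]
red [299.6 171.5] 18 [344.6 173.2] 12 [0.6208 0.2084 0.1816] gap 0.003 feeder [0.0783 0.0612 0.1816] pawl 0.741
```

Request:
{"fn": "jog_arm", "kwargs": {"moves": [{"fingers": 1,"xyz": [-2,0,0],"angular": [0,0,0]},{"fingers": 1,"xyz": [-4,0,-2],"angular": [0,0,0]},{"fingers": 1,"xyz": [-9,4,-4.5],"angular": [0,0,0]},{"fingers": 1,"xyz": [-12,8,-4.5],"angular": [0,0,0]},{"fingers": 1,"xyz": [-12.3,14,-4.5],"angular": [0,0,0]},{"fingers": 1,"xyz": [-12.3,14,-4.5],"angular": [0,0,0]}]}}

```text
clock: 5.0
position: [0.4688, 0.0669, 0.2379]
ee_rot: [3.138, -0.056, 0.001]
force: [0.2, 0.4, 0.4]
width: 0.007
```

```bash
cat >> h.py <<'E'
def pix(p,s,w_uv):
    M=R.from_rotvec(s['ee_rot']).as_matrix();H=p['hand_eye'];x,y=(np.array(w_uv)-[p['cx'],p['cy']])/p['fx'];r=np.hypot(x,y)
    return s['position']+M@H[:3,3],M@H[:3,:3]@np.array([x/r*np.sin(r),y/r*np.sin(r),np.cos(r)])
E
python3 - <<'E'
from h import *
a,b,w=lever()
cv2.imwrite('pics/z2.png',np.hstack([cv2.resize(a[150:290,260:410],None,fx=2.6,fy=2.6,interpolation=2),cv2.resize(b[150:290,260:410],None,fx=2.6,fy=2.6,interpolation=2)])[:,:,::-1])
E
```

```text
clock 5.0 tcp [0.4688 0.0669 0.2379] F [0.2 0.4 0.4]
red [301.3 171. ] 42 [342.9 174.3] 21 [0.6167 0.2072 0.1818] gap 0.0058 feeder [0.0742 0.0599 0.1818] pawl 0.655
```

View pics/z2.png

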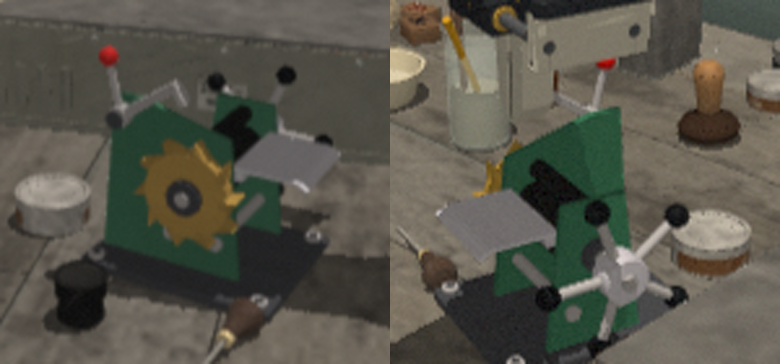

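Both views show the lever leaning away (scene knob (301,171)) and the pawl raised clear, at about 0.65 rad, and the wheel unmoved. Next is the handwheel: descend in front of the top knob, then push partway.

Request:
{"fn": "jog_arm", "kwargs": {"moves": [{"fingers": 1,"xyz": [0.6,0.2,4.5],"angular": [0,0,0]},{"fingers": 1,"xyz": [0.6,0.2,9.1],"angular": [0,0,0]},{"fingers": 1,"xyz": [0.6,0.2,9.1],"angular": [0,0,0]},{"fingers": 1,"xyz": [0.6,0.2,9.1],"angular": [0,0,0]}]}}

```text
clock: 5.65
position: [0.4757, 0.0711, 0.1479]
ee_rot: [-3.141, 0.042, -0.002]
force: [-0.6, 0.8, 0.8]
width: 0.005
```

Request:
{"fn": "jog_arm", "kwargs": {"moves": [{"fingers": 1,"xyz": [1,0,0],"angular": [0,0,0]},{"fingers": 1,"xyz": [1.6,0,0],"angular": [0,0,0]},{"fingers": 1,"xyz": [2.1,0,0],"angular": [0,0,0]},{"fingers": 1,"xyz": [2.6,0,0],"angular": [0,0,0]},{"fingers": 1,"xyz": [3.1,0,0],"angular": [0,0,0]},{"fingers": 1,"xyz": [3.6,0,0],"angular": [0,0,0]},{"fingers": 1,"xyz": [4.1,0,0],"angular": [0,0,0]},{"fingers": 1,"xyz": [4.6,0,0],"angular": [0,0,0]},{"fingers": 1,"xyz": [4.6,0,0],"angular": [0,0,0]}]}}

```text
clock: 6.78
position: [0.5217, 0.0686, 0.1467]
ee_rot: [-3.141, 0.045, -0.001]
force: [-0.6, -0.6, -0.7]
width: 0.007
```

```bash
cat >> h.py <<'E'
# wheel angle from knob pixels in the side view: cast rays onto the plane of the star wheel (feeder y=-85)
def wheel(b,show=True):
    W=R.from_euler('z',-.0278).as_matrix();o=np.array([.5409,.1494,0])
    c,d=ray('side',(0,0)); out=[]
    def onplane(uv):
        c,d=ray('side',uv); c=W.T@(c-o); d=W.T@d; return c+d*(-.085-c[1])/d[1]
    m=(b[220:310,300:400].max(2)<60).astype(np.uint8); m=cv2.morphologyEx(m,cv2.MORPH_OPEN,np.ones((4,4),np.uint8))
    n,_,st,ce=cv2.connectedComponentsWithStats(m)
    for i in range(1,n):
        if not 35<st[i,4]<130: continue
        L=onplane(ce[i]+[300,220]); r=np.hypot(L[0],L[2]-.085); ang=np.degrees(np.arctan2(L[0],L[2]-.085))
        if .045<r<.07: out.append(((ce[i]+[300,220]).round(1).tolist(),int(st[i,4]),round(r,4),round(ang,1)))
    for q in out: print(q)
E
python3 - <<'E'
from h import *
print('before');wheel(cv2.imread('pics/side0.png')[:,:,::-1])
a,b,w=lever();wheel(b)
cv2.imwrite('pics/z3.png',np.hstack([cv2.resize(a[150:290,260:410],None,fx=2.6,fy=2.6,interpolation=2),cv2.resize(b[170:310,260:410],None,fx=2.6,fy=2.6,interpolation=2)])[:,:,::-1])
E
```

```text
before
([340.2, 232.5], 83, np.float64(0.0529), np.float64(-19.3))
([370.9, 233.3], 63, np.float64(0.0571), np.float64(57.6))Traceback (most recent call last):
  File "<stdin>", line 3, in <module>
  File "h.py", line 25, in lever
    ua,sa=redknob(a,(290,160,340,200));ub,sb=redknob(b,(310,165,360,195))
                                             ~~~~~~~^^^^^^^^^^^^^^^^^^^^^
  File "h.py", line 19, in redknob
    n,_,st,c=cv2.connectedComponentsWithStats(m); i=1+np.argmax(st[1:,4]); return c[i]+[u0,v0],st[i]
                                                      ~~~~~~~~~^^^^^^^^^^
    return _wrapfunc(a, 'argmax', axis=axis, out=out, **kwds)
    return bound(*args, **kwds)
ValueError: attempt to get argmax of an empty sequence
```

Run:
```python
from h import *
a,b=imaging.get_image('scene'),imaging.get_image('side');wheel(b)
ua,sa=redknob(a,(290,160,340,200));print(ua,sa[4])
cv2.imwrite('pics/z3.png',np.hstack([cv2.resize(a[150:290,260:410],None,fx=2.6,fy=2.6,interpolation=2),cv2.resize(b[170:310,260:410],None,fx=2.6,fy=2.6,interpolation=2)])[:,:,::-1])
```

```text
([375.1, 242.3], 50, np.float64(0.0589), np.float64(81.6))
([323.1, 253.9], 84, np.float64(0.0551), np.float64(-72.6))
([364.6, 263.6], 120, np.float64(0.0478), np.float64(131.3))
[301.33333333 171.        ] 42
```

View pics/z3.png

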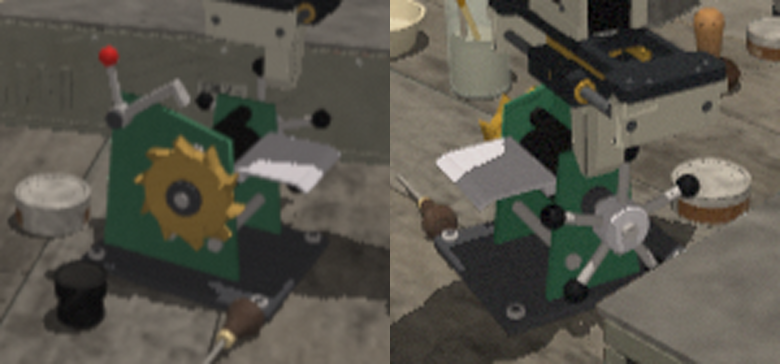

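The side view shows the top knob pushed just past vertical, with the second knob at (374.6,241.5) and the near one at (322,253). I'll get the wheel angle from two views.

```bash
cat >> h.py <<'E'
def dark(im,uv,r=5):
    u,v=map(round,uv); g=im[v-r:v+r+1,u-r:u+r+1].max(2); m=(g<60).astype(np.uint8)
    n,l,st,c=cv2.connectedComponentsWithStats(m); i=1+np.argmax(st[1:,4]); return c[i]+[u-r,v-r],st[i,4]
def knob(a,b,ua,ub):
    (p,n1),(q,n2)=dark(a,ua),dark(b,ub); P,e=tri(ray('scene',p),ray('side',q))
    L=R.from_euler('z',-.0278).as_matrix().T@(P-[.5409,.1494,0])
    print(p.round(1),n1,q.round(1),n2,P.round(4),'feeder',L.round(4),'gap',e.round(4),'r',np.hypot(L[0],L[2]-.085).round(4),'deg',np.degrees(np.arctan2(L[0],L[2]-.085)).round(1))
E
python3 - <<'E'
from h import *
a=cv2.imread('pics/scene0.png');b=cv2.imread('pics/side0.png')
knob(a,b,(370.4,178.5),(340,231.9));knob(a,b,(343.5,181.2),(370,233.1));knob(a,b,(384,204.5),(320.4,265))
a,b=imaging.get_image('scene'),imaging.get_image('side')
knob(a,b,(338.8,188.5),(374.6,241.5));knob(a,b,(383.1,195.8),(322.3,252.7))
E
```

```text
[369.6 178.6] 48 [339.2 231.7] 85 [0.5197 0.0647 0.1383] feeder [-0.0188 -0.0853  0.1383] gap 0.0025 r 0.0565 deg -19.4
[342.6 181.4] 47 [369.8 232.2] 66 [0.5853 0.0638 0.1187] feeder [ 0.0467 -0.0843  0.1187] gap 0.0016 r 0.0576 deg 54.2
[384.5 202.7] 15 [319.4 264.8] 103 [0.4789 0.0623 0.0857] feeder [-0.0595 -0.0888  0.0857] gap 0.0069 r 0.0596 deg -89.4
[338.  188.6] 40 [374.2 241. ] 60 [0.5957 0.0631 0.0979] feeder [ 0.0572 -0.0847  0.0979] gap 0.0028 r 0.0586 deg 77.3
[383.1 195.7] 49 [322.  252.8] 84 [0.4848 0.0659 0.1048] feeder [-0.0538 -0.085   0.1048] gap 0.0023 r 0.0573 deg -69.8
```

Request:
{"fn": "jog_arm", "kwargs": {"moves": [{"fingers": 1,"xyz": [0.4,0,0],"angular": [0,0,0]},{"fingers": 1,"xyz": [0.8,0,0],"angular": [0,0,0]},{"fingers": 1,"xyz": [1.1,0,0],"angular": [0,0,0]},{"fingers": 1,"xyz": [1.3,0,0],"angular": [0,0,0]},{"fingers": 1,"xyz": [1.3,0,0],"angular": [0,0,0]}]}}

```text
clock: 7.75
position: [0.534, 0.0681, 0.1466]
ee_rot: [-3.141, 0.045, 0.0]
force: [-1.2, 1.9, -0.5]
width: 0.006
```

Run:
```python
from h import *
W=R.from_euler('z',-.0278).as_matrix()
for k in(54+33,-90+33):
    a=np.radians(k);P=W@[.058*np.sin(a),-.085,.085+.058*np.cos(a)]+[.5409,.1494,0];globals()['q%d'%k if k>0 else 'n']=(proj('scene',P)[0],proj('side',P)[0])
a,b=imaging.get_image('scene'),imaging.get_image('side');print(arm.observe()['position'])
knob(a,b,*q87);knob(a,b,*n)
```

```text
[0.53401417 0.06813416 0.1466427 ]
[337.2 192.8] 40 [375.2 246.4] 58 [0.5979 0.0621 0.086 ] feeder [ 0.0594 -0.0857  0.086 ] gap 0.0027 r 0.0594 deg 89.0
[381.  190.6] 47 [324.7 246.7] 85 [0.4905 0.0659 0.1158] feeder [-0.0481 -0.0849  0.1158] gap 0.0026 r 0.0571 deg -57.4
```

The wheel reads 0.59 rad, slightly short of the notch. I'll nudge it 1.5 mm, back off and lift.

Request:
{"fn": "jog_arm", "kwargs": {"moves": [{"fingers": 1,"xyz": [0.15,0,0],"angular": [0,0,0]},{"fingers": 1,"xyz": [0.15,0,0],"angular": [0,0,0]},{"fingers": 1,"xyz": [-0.9,0,0],"angular": [0,0,0]},{"fingers": 1,"xyz": [-0.9,0,-5],"angular": [0,0,0]},{"fingers": 1,"xyz": [-0.9,0,-10],"angular": [0,0,0]},{"fingers": 1,"xyz": [-0.9,0,-10],"angular": [0,0,0]}]}}

```text
clock: 8.6
position: [0.527, 0.0691, 0.2509]
ee_rot: [-3.14, 0.045, -0.013]
force: [0.0, -0.0, -0.2]
width: 0.001
```

Request:
{"fn": "jog_arm", "kwargs": {"moves": [{"fingers": 1,"xyz": [4,-4,0],"angular": [0,0,0]},{"fingers": 1,"xyz": [8,-8,0],"angular": [0,0,0]},{"fingers": 1,"xyz": [12.4,-12,0],"angular": [0,0,0]},{"fingers": 1,"xyz": [12.4,-14.2,0],"angular": [0,0,0]},{"fingers": 1,"xyz": [12.4,-14.2,0],"angular": [0,0,0]},{"fingers": 1,"xyz": [12.4,-14.2,0],"angular": [0,0,0]}]}}

```text
clock: 9.35
position: [0.6523, 0.2052, 0.2467]
ee_rot: [3.14, -0.046, -0.0]
force: [-0.6, -0.3, 0.4]
width: 0.005
```

Run:
```python
from h import *
W=R.from_euler('z',-.0278).as_matrix()
a,b=imaging.get_image('scene'),imaging.get_image('side');print(arm.observe()['position'])
for k in(90,18,-54):
    t=np.radians(k);P=W@[.058*np.sin(t),-.085,.085+.058*np.cos(t)]+[.5409,.1494,0];knob(a,b,proj('scene',P)[0],proj('side',P)[0])
ua,sa=redknob(a,(290,160,340,200));c,d=ray('scene',ua);print('red',ua,sa[4],c+d*(.2085-c[1])/d[1])
cv2.imwrite('pics/z4.png',np.hstack([cv2.resize(a[130:290,240:410],None,fx=2.3,fy=2.3,interpolation=2),cv2.resize(b[150:310,240:410],None,fx=2.3,fy=2.3,interpolation=2)])[:,:,::-1])
```

```text
[0.65270772 0.20479262 0.2471741 ]
[336.8 193.9] 38 [375.  247.1] 59 [0.5982 0.0632 0.0837] feeder [ 0.0597 -0.0845  0.0837] gap 0.0025 r 0.0597 deg 91.3
[354.9 175.3] 43 [357. 225.] 120 [0.5563 0.0645 0.1405] feeder [ 0.0178 -0.0844  0.1405] gap 0.0001 r 0.0582 deg 17.8
[380.9 190.2] 48 [325.4 245.8] 69 [0.4914 0.0656 0.1171] feeder [-0.0472 -0.0851  0.1171] gap 0.0015 r 0.057 deg -55.8
red [301.15789474 171.21052632] 38 [0.61813429 0.2085     0.18415818]
```

View pics/z4.png

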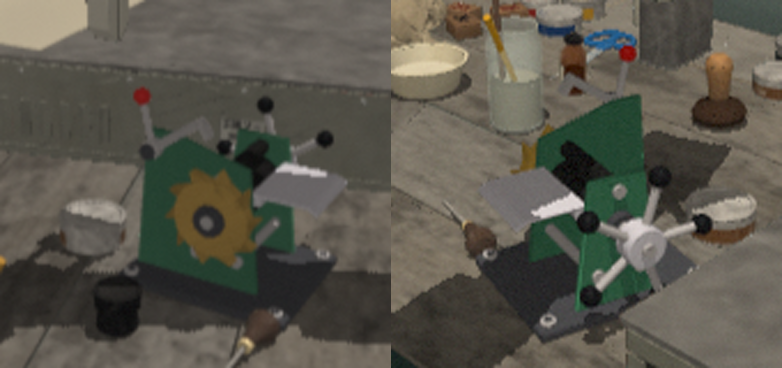

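The wheel is one notch back (mean 0.2° short) and the pawl is still up. I'll descend behind the lever and push it back towards the robot.

Request:
{"fn": "jog_arm", "kwargs": {"moves": [{"fingers": 1,"xyz": [0.2,-0.3,3],"angular": [0,0,0]},{"fingers": 1,"xyz": [0.2,-0.3,5.5],"angular": [0,0,0]},{"fingers": 1,"xyz": [0.2,-0.3,5.5],"angular": [0,0,0]},{"fingers": 1,"xyz": [0.2,-0.3,5.5],"angular": [0,0,0]}]}}

```text
clock: 9.95
position: [0.6555, 0.2092, 0.1931]
ee_rot: [-3.141, 0.046, -0.002]
force: [0.7, -0.1, 0.4]
width: 0.005
```

Request:
{"fn": "jog_arm", "kwargs": {"moves": [{"fingers": 1,"xyz": [-1,0,0],"angular": [0,0,0]},{"fingers": 1,"xyz": [-1.5,0,0],"angular": [0,0,0]},{"fingers": 1,"xyz": [-2,0,0],"angular": [0,0,0]},{"fingers": 1,"xyz": [-2.5,0,0],"angular": [0,0,0]},{"fingers": 1,"xyz": [-3,0,0],"angular": [0,0,0]},{"fingers": 1,"xyz": [-3.5,0,0],"angular": [0,0,0]},{"fingers": 1,"xyz": [-4,0,0],"angular": [0,0,0]},{"fingers": 1,"xyz": [-4,0,0],"angular": [0,0,0]}]}}

```text
clock: 10.95
position: [0.6142, 0.2109, 0.1915]
ee_rot: [3.141, -0.044, -0.002]
force: [0.5, -0.0, 0.3]
width: 0.007
```

Run:
```python
from h import *
a,b,w=lever()
```

```text
clock 10.95 tcp [0.6142 0.2109 0.1915] F [ 0.5 -0.   0.3]
red [309.8 172.8] 39 [334.1 174.1] 41 [0.5968 0.2103 0.1839] gap 0.0029 feeder [0.0541 0.0624 0.1839] pawl 0.214
```

Request:
{"fn": "jog_arm", "kwargs": {"moves": [{"fingers": 1,"xyz": [-0.4,0,0],"angular": [0,0,0]},{"fingers": 1,"xyz": [-0.7,0,0],"angular": [0,0,0]},{"fingers": 1,"xyz": [-0.9,0,0],"angular": [0,0,0]},{"fingers": 1,"xyz": [-0.9,0,0],"angular": [0,0,0]}]}}

```text
clock: 11.6
position: [0.6057, 0.211, 0.1917]
ee_rot: [3.141, -0.044, -0.0]
force: [1.4, -0.4, -0.9]
width: 0.007
```

Request:
{"fn": "jog_arm", "kwargs": {"moves": [{"fingers": 1,"xyz": [-0.1,0,0],"angular": [0,0,0]},{"fingers": 1,"xyz": [-0.2,0,0],"angular": [0,0,0]},{"fingers": 1,"xyz": [-0.2,0,0],"angular": [0,0,0]}]}}

```text
clock: 11.98
position: [0.604, 0.2111, 0.1917]
ee_rot: [3.141, -0.044, -0.0]
force: [1.9, -1.1, -0.5]
width: 0.007
```

Request:
{"fn": "jog_arm", "kwargs": {"moves": [{"fingers": 1,"xyz": [-0.1,0,0],"angular": [0,0,0]},{"fingers": 1,"xyz": [-0.1,0,0],"angular": [0,0,0]}]}}

```text
clock: 12.22
position: [0.6033, 0.2111, 0.1917]
ee_rot: [3.141, -0.045, 0.001]
force: [5.1, 0.6, -2.8]
width: 0.006
```

Run:
```python
from h import *
a,b,w=lever()
```

```text
clock 12.225 tcp [0.6033 0.2111 0.1917] F [ 5.1  0.6 -2.8]
red [314.2 175. ] 41 [330.  176.3] 43 [0.5868 0.2101 0.1813] gap 0.0027 feeder [0.0442 0.062  0.1813] pawl -0.006
```

The knob is back at its starting pixels and the force is rising at the stop. One more millimetre to make sure, then back off and lift away.

Request:
{"fn": "jog_arm", "kwargs": {"moves": [{"fingers": 1,"xyz": [-0.1,0,0],"angular": [0,0,0]},{"fingers": 1,"xyz": [-0.1,0,0],"angular": [0,0,0]}]}}

```text
clock: 12.62
position: [0.603, 0.2111, 0.1918]
ee_rot: [-3.141, 0.045, -0.003]
force: [8.1, -0.3, -5.7]
width: 0.003
```

Request:
{"fn": "jog_arm", "kwargs": {"moves": [{"fingers": 1,"xyz": [1,0,0],"angular": [0,0,0]},{"fingers": 1,"xyz": [3,0,0],"angular": [0,0,0]},{"fingers": 1,"xyz": [3.5,0,-5],"angular": [0,0,0]},{"fingers": 1,"xyz": [3.5,0,-11],"angular": [0,0,0]},{"fingers": 1,"xyz": [3.5,0,-11],"angular": [0,0,0]},{"fingers": 1,"xyz": [3.5,0,-11],"angular": [0,0,0]}]}}

```text
clock: 13.38
position: [0.6366, 0.2105, 0.3015]
ee_rot: [-3.141, 0.044, 0.001]
force: [-0.1, -0.1, -0.5]
width: 0.005
```

Run:
```python
from h import *
W=R.from_euler('z',-.0278).as_matrix()
a,b,w=lever()
for k in(90,18,-54):
    t=np.radians(k);P=W@[.058*np.sin(t),-.085,.085+.058*np.cos(t)]+[.5409,.1494,0];knob(a,b,proj('scene',P)[0],proj('side',P)[0])
cv2.imwrite('pics/z5.png',np.hstack([cv2.resize(a[130:290,240:410],None,fx=2.3,fy=2.3,interpolation=2),cv2.resize(b[150:310,240:410],None,fx=2.3,fy=2.3,interpolation=2)])[:,:,::-1])
```

```text
clock 13.375 tcp [0.6366 0.2105 0.3015] F [-0.1 -0.1 -0.5]
red [314.2 175. ] 41 [330.1 176.2] 42 [0.5868 0.2102 0.1814] gap 0.0026 feeder [0.0442 0.062  0.1814] pawl -0.005
[336.7 194.2] 40 [375.1 247.1] 58 [0.5984 0.0635 0.0833] feeder [ 0.0599 -0.0842  0.0833] gap 0.0022 r 0.0599 deg 91.6
[355.  175.2] 44 [357. 225.] 120 [0.5562 0.0644 0.1405] feeder [ 0.0177 -0.0846  0.1405] gap 0.0002 r 0.0583 deg 17.7
[380.9 190.2] 48 [325.4 245.8] 69 [0.4914 0.0656 0.1171] feeder [-0.0472 -0.0851  0.1171] gap 0.0015 r 0.057 deg -55.8
```

View pics/z5.png

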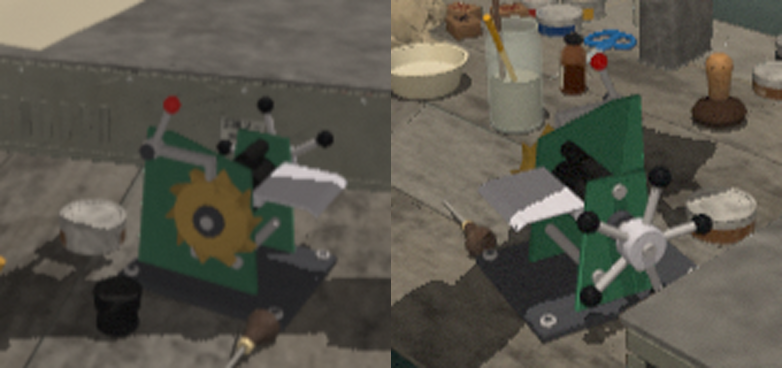

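The pawl is fully down, with the red knob at scene (314,175). The wheel is one notch back, the bystanders haven't moved, and the arm is clear. I'll hand the job in.

```bash
python3 -c "
from cell import job
print(job.sign_off())"
```

```text
the job is handed in; nothing more can be done
None
```

The paper feed is back by one notch and the pawl is down in the teeth again; the job is handed in at about 13.5 s of the 58 s. With the fingers shut, I pushed the lever away, pushed the top handwheel knob backward, then pushed the lever back to its stop.

**Pawl up:** it lifted to about 0.65 rad by the cameras and was still up after the wheel had been turned. That is a little below the 0.75 rad I aimed for, but well over the 0.2 rad needed to clear the teeth.

**Wheel:** the three knobs I could see read 91.6°, 17.7° and -55.8°, against 90°, 18° and -54° for exactly one notch. Each is within 2°, and on average they are about 0.2° short of the notch.

**Pawl down:** the red knob is back at its starting pixels in both views, which gives a pawl angle of about 0. The force rose to about 10 N against the stop, so the pawl is seated.

**Surroundings:** the loupe, ink tin and graver looked unmoved in the last picture. The arm is clear of everything, and the force reads about zero.

The two views disagreed by 2–3 mm on the red knob, close to the stated calibration accuracy. While the finger or gripper hid part of it, the readings were rougher, so I measured again once it was clear.

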